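# Open the dial-locked pad case at the polishing bench

## Robot

A 6-joint arm with a two-finger parallel gripper is mounted at the origin on the work surface. World frame = base frame: x ahead of the robot, y to its left, z up, the work surface at z = 0. Lengths are in m, angles in rad, forces in N, time in s.
With the tool pointing down it reaches from about 0.375 to 0.9 m from the base axis. Payload 3.1 kg.
Tool frame: the origin (TCP) lies midway between the tips of the shut fingers; the grasp point (between the pads) lies 19 mm behind it; z points along the fingers, y is the line along which they close (so a half turn about z gives the same grasp; the last joint's range is limited). The gripper opens to 85 mm and grips with 20 to 120 N. Pads are 22 mm wide; open, the fingers measure 114 mm over their backs; the gripper's body (76 mm by 85 mm) begins 54 mm behind the grasp point. The pads swing forward as they close: fully open they stand 13 mm farther back than shut.
Start: joints at [-1.391, 0.527, 1.433, -0, 1.181, -0.178], TCP at [0.219, -0.585, 0.231] pointing down, gripper open.
Joint ranges: [-3.08, 3.08], [-0.75, 2.2], [0.22, 2.44], [-1.43, 4.57], [0, 2.65], [-2.85, 2.85]. Speed limits (rad/s): [2.79, 2.79, 3.14, 3.14, 3.14, 3.14].

## Interface

Orientations are given as a unit quaternion [x, y, z, w].
In Python, from station import manip gives the robot as it stands.
- The arm moves only by the tool move_arm, never from a script. Its argument "increments" is a list that holds one entry, the list of rows, each a list of 5 numbers: the gripper's target within -1 to 1 (shut at 1, half-way at 0, fully open at -1), then the shift along the world's x, y, z in m, then the turn about the world's z in degrees. In form: [[[fingers, dx, dy, dz, twist], ...]]. A call has 1 to 8 rows; each row shifts and turns the commanded pose from where the row before left it; what a row does not reach is not made up. A row lasts 1/10 s, in which the tool goes at most 50 mm and 8.59 degrees, less where a joint would pass 70% of its speed; a pose out of reach is approached as far as the arm can. A call with a gripper value outside its range is refused whole. The fingers move at their own pace and stop on an object; "newtons" is the grip in N (left out, the last holds). Time passes only in rows, so rows that do not move let the fingers close. It gives the time, the measured TCP pose, the force, the opening and the grip force at its end, in the units of the state.
- manip.sense(): the state, without advancing time (a new reading comes with each control period).
- manip.snapshot(name): name is "side" or "top" or "wrist"; returns a dict with "img" (480x640x3 uint8, red, green, blue), "fx", "fy", "cx", "cy" (pixels), "world_to_cam" (4x4, takes a point from world to camera coordinates); the wrist camera has in their place "tool_from_camera" (4x4, takes a point from camera to tool coordinates, whose origin is the TCP and whose axes are the flange's). Camera axes: x right, y down, z forward; pixel columns grow to the right and rows downward; lengths in m; the calibration is good to about 2 mm. A picture is of the moment at which its call begins: read the wrist's pose just before it. There is no depth.
- manip.sign_off(): hands the job in; it is judged then, once.
Trained networks look in the newest picture that a camera, given by its name, has taken for a name from the list of things; names that differ only in an ending like _2 or _b are one class to them, and where a whole thing is asked for, a point or a joint stands for the part that bears it (a point fixed in the world has none). Each returns a list of dicts, best first, with "confidence" (0 to 1); they miss things now and then, are a little off and sometimes report something else, mostly with a low value. They report only what shows in the picture. A call takes as long as a camera call.
- manip.spot_in(label, camera): "xyz" ([x, y, z] in m, in world coordinates, good to about 4 mm: the middle of the surface that is visible of it).
- manip.mark_of(label, camera): "xyz" ([x, y, z] in m, in world coordinates, good to about 4 mm: a listed point, or the origin of a listed thing).
The state is a dict: "t": time; "q": joint angles; "qd": joint speeds; "tau": joint torques, N m; "tcp_pos": TCP position; "tool_rot": TCP orientation; "force": force on the tool from outside, world axes, zero at the start; "ft_torque": the same for the moment, N m; "finger_gap": opening from 0.0 (shut) to 1.0 (fully open); "gripper_force": force on a finger pad.
Only numpy, scipy, OpenCV 4.12 (cv2) and the standard library are available. Lean on these libraries where they do the work, as an engineer would, in place of code of your own. Each camera call takes 0.05 s, during which the arm holds its last target. There are 200 camera calls.

## Task

Push the grey steel case square and flush into the aluminium fence corner. Then turn the dial on its lid clockwise, feeling it click from notch to notch, until the gap in its rim clicks into place facing the shackle; leave the case home in the corner, pull the U-shaped shackle straight up out of the lid and finish holding it in the gripper about 10 cm above where it sat. Never lift or tip the case, and leave the polisher, the pad and the bottle alone.

Things in the scene. Friction and masses are not known exactly. Their poses are not given: they have to be found in the camera images.
- fence: Aluminium L-shaped fence fixed to the bench, 40 mm high, 22 mm thick. Origin: the inner corner, on the bench surface. One leg runs 230 mm along its -y from the corner (its stop face is the plane x = 0), the other 170 mm along its -x (stop face y = 0). The case belongs in the quarter x < 0, y < 0: home, its centre is at x = -60, y = -100 mm and its axes are parallel to the fence's.
- case: Grey sheet-steel case, loose on the bench, 120 (x) by 200 (y) by 60 mm (z), 0.8 kg in all. Origin: centre of its underside. Starts 20 to 50 mm short of both fence faces, turned up to 0.2 rad from them; its +x and +y faces go against the fence. Dial axis at x = 0, y = 50 mm; shackle centre at x = 0, y = -31 mm. It slides at 4 to 7 N; push 30 to 45 mm up its sides, at most about 20 N.
- dial (a joint): Dial angle in rad about the upright axis, growing anticlockwise seen from above. 0: the gap in the rim faces the shackle, which is free. It clicks into sprung notches every 0.45 rad (0.06 N m passes a ridge) and starts in the notch at 0.9 or 1.35, now and then on the ridge between: two or three clicks clockwise open it. It can be overshot (range -0.6 to 1.8). More than about 0.15 from zero the rim blocks the shackle's foot.
- dial_grip (a point): Grip point of the dial, on its axis, 94 mm above the bench, 10 mm under the top of its black bar grip. The bar is 12 mm thick (along this point's x) and 44 mm long (along its y), and stands 30 mm high on a steel rim wheel of 92 mm diameter whose top is 74 mm above the bench. Its -y points to the gap in the rim, also marked by a light line on the bar; with the dial at 0 its axes are parallel to the case's.
- shackle_grip (a point): Middle of the top bar of the steel shackle, a U of 8 mm round bar; the top bar runs along this point's y, straight for 42 mm; the legs are 54 mm apart. Seated, it is 108 mm above the bench, its axes parallel to the case's; the legs reach 26 mm into loose holes in the lid and a foot on the leg nearest the dial (+y) lies under the dial's rim; the other leg has a 16 mm collar on the lid. About 0.11 kg, lifts freely when the dial is at 0.
- polisher: Bystander: angle polisher, black handle, 124 mm pad, loose. Origin under its pad's centre.
- pad: Bystander: grey polishing pad, 124 mm across, 8 mm thick, loose. Origin: centre of its underside.
- spray: Bystander: white bottle, 64 mm across, 150 mm high, loose. Origin: centre of its underside.

How it is judged:
By the outcome, as a careful person would: the job done as asked, in the order asked, and still so for the second after the job is handed in, while the arm keeps its last pose, push and grip.
It also fails if it takes over 64 s, if anything falls off the work surface, if the arm or the gripper's body presses on something with over 40 N, if the wrist force passes 120 N, or if a joint passes its speed limit or range.

## Working session

There is one attempt and no reset: what is moved stays moved. The work goes in short steps, Python scripts to look and compute and a tool call to move; the robot and the scene stay as the last step left them, time stands still between calls to the robot, and variables do not carry over. Pictures are saved under pics/ and viewed, at most 10 in all, crops included, and the job is handed in when it is done.

Besides the shell and the picture viewer there is one more tool, called after ">>>" as name([rows], argument=value, ...), one row to a line, values as JSON. move_arm: Moves the arm, as the interface text tells. Its arguments: {"type":"object","properties":{"increments":{"type":"array","items":{"type":"array","items":{"type":"array","items":{"type":"number"}}}},"newtons":{"type":"number"}},"required":["increments"]}

```bash
mkdir -p pics; cat > h.py <<'E'
from station import manip
import numpy as np, cv2
def snap(c,n=None):
    s=manip.snapshot(c)
    if n: cv2.imwrite(f'pics/{n}.png',s['img'][:,:,::-1])
    return s
def ray(s,u,v,z):
    T=np.linalg.inv(s['world_to_cam']);d=T[:3,:3]@[(u-s['cx'])/s['fx'],(v-s['cy'])/s['fy'],1];o=T[:3,3]
    return o+d*(z-o[2])/d[2]
def proj(s,p):
    c=s['world_to_cam']@np.r_[p,1];return np.array([c[0]/c[2]*s['fx']+s['cx'],c[1]/c[2]*s['fy']+s['cy']])
def marks(c,labels):
    for l in labels:
        for m in manip.mark_of(l,c)[:2]: print(c,l,np.round(m['xyz'],4),round(m['confidence'],2))
def st():
    s=manip.sense();print({k:np.round(s[k],4).tolist() for k in ('t','q','tcp_pos','tool_rot','force','ft_torque','finger_gap','gripper_force')});return s
E
python3 - <<'E'
from h import *
st()
for c in('top','side'):
    s=snap(c,c+'0'); print(c,s['fx'],np.linalg.inv(s['world_to_cam']).round(3).tolist())
    marks(c,['fence','case','dial_grip','shackle_grip','polisher','pad','spray'])
E
```

```text
{'t': 0.0, 'q': [-1.3915, 0.5285, 1.4339, 0.0, 1.1814, -0.1785], 'tcp_pos': [0.2188, -0.5847, 0.2303], 'tool_rot': [0.984, 0.178, 0.0, -0.0011], 'force': [-0.2831, -0.1764, -0.1333], 'ft_torque': [0.0116, -0.0202, 0.0334], 'finger_gap': 1.0044, 'gripper_force': 0.0}
top 557.7619481926464 [[0.005, -0.998, 0.068, 0.447], [-1.0, -0.004, 0.02, -0.023], [-0.02, -0.068, -0.998, 1.661], [0.0, 0.0, 0.0, 1.0]]
top fence [ 0.6928  0.166  -0.005 ] 0.96
top case [0.5787 0.0495 0.0023] 0.82
top dial_grip [0.595  0.0925 0.0966] 0.77
top shackle_grip [0.5706 0.0161 0.1081] 0.52
top polisher [ 0.514   0.4393 -0.0046] 0.83
top polisher [0.5932 0.0903 0.092 ] 0.64
side 478.57034117781495 [[0.979, -0.099, 0.18, 0.405], [-0.205, -0.491, 0.847, -0.894], [0.004, -0.866, -0.501, 0.612], [0.0, 0.0, 0.0, 1.0]]
side fence [6.912e-01 1.647e-01 1.000e-04] 0.73
side case [ 0.5785  0.0462 -0.0013] 0.71
side dial_grip [0.5923 0.092  0.0951] 0.93
side dial_grip [ 0.4773 -0.469   0.0016] 0.61
side shackle_grip [0.5744 0.0161 0.11  ] 0.43
side polisher [ 0.5127  0.4385 -0.0044] 0.58
side pad [ 0.4781 -0.4691  0.0009] 0.88
side spray [ 0.5986 -0.3712  0.0024] 0.92
```

View pics/top0.png

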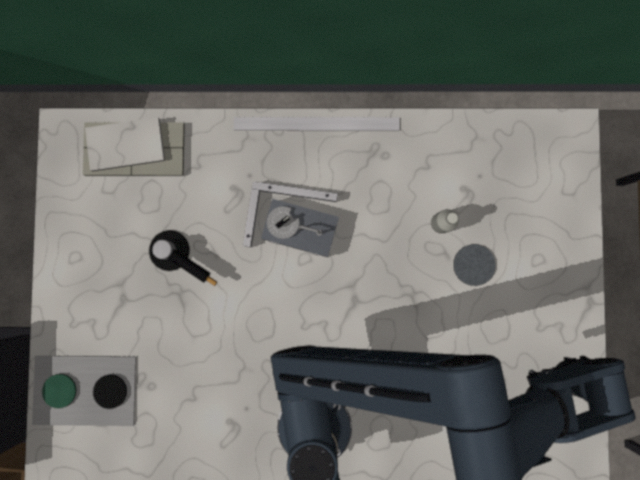

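View pics/side0.png

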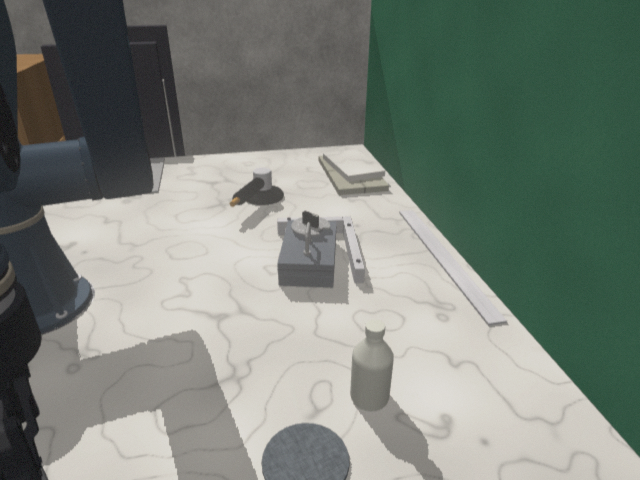

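Top view: the fence corner is near pixel (258,187). The case is below and right of it, dial at (283,221), shackle at (318,229). The side view confirms the layout and nothing stands in the way. I'll move above the push start and refine with the wrist camera.

>>> move_arm([
  [[-1, 0.03, 0.05, 0.01, 8.5], [-1, 0.03, 0.05, 0.01, 8.5], [-1, 0.03, 0.05, 0.01, 8.5], [-1, 0.03, 0.05, 0.01, 8.5], [-1, 0.03, 0.05, 0.01, 8.5], [-1, 0.03, 0.05, 0.01, 8.5], [-1, 0.03, 0.05, 0.01, 8.5], [-1, 0.03, 0.05, 0.01, 8.5]],
])

```text
t: 1.6
tcp_pos: [0.4225, -0.2456, 0.2996]
tool_rot: [0.714, 0.7, 0.0, 0.0]
force: [1.0, -1.0, 0.6]
finger_gap: 1.003
gripper_force: 0.0
```

>>> move_arm([
  [[-1, 0, 0.05, 0, 8.5], [-1, 0, 0.05, 0, 8.5], [-1, 0, 0.05, 0, 8.5], [-1, 0, 0.05, 0, 8.5], [-1, 0, 0.02, 0, 8.5], [-1, 0, 0, 0, 8.5], [-1, 0, 0, 0, 8.5], [-1, 0, 0, 0, 8.5]],
])

```text
t: 2.4
tcp_pos: [0.4217, -0.0269, 0.2992]
tool_rot: [0.2, 0.98, -0.0, 0.0]
force: [-0.2, -0.2, 0.1]
finger_gap: 1.001
gripper_force: 0.0
```

>>> move_arm([
  [[-1, 0, 0, 0, 8.5], [-1, 0, 0, 0, 8.5], [-1, 0, 0, 0, 0]],
])

```text
t: 2.7
tcp_pos: [0.4217, -0.0273, 0.2991]
tool_rot: [0.057, 0.998, -0.0, 0.0]
force: [-0.0, 0.6, 0.2]
finger_gap: 1.002
gripper_force: 0.0
```

```bash
cat >> h.py <<'E'
from scipy.spatial.transform import Rotation as R
def wsnap(n=None):
    x=manip.sense();s=snap('wrist',n)
    T=np.eye(4);T[:3,:3]=R.from_quat(x['tool_rot']).as_matrix();T[:3,3]=x['tcp_pos']
    s['world_to_cam']=np.linalg.inv(T@s['tool_from_camera']);return s
L=['fence','case','dial_grip','shackle_grip']
E
python3 - <<'E'
from h import *
st();s=wsnap('w1');print(s['tool_from_camera'].round(3).tolist(),s['fx'])
marks('wrist',L)
E
```

```text
{'t': 2.7, 'q': [-0.3304, 0.158, 1.8175, 0.0, 1.1658, -1.7876], 'tcp_pos': [0.4217, -0.0273, 0.2991], 'tool_rot': [0.0568, 0.9984, -0.0, 0.0002], 'force': [-0.0197, 0.6364, 0.1808], 'ft_torque': [0.0649, 0.0372, -0.0321], 'finger_gap': 1.0021, 'gripper_force': 0.0}
[[0.001, -0.947, -0.32, 0.084], [1.0, 0.001, 0.0, 0.001], [0.0, -0.32, 0.947, -0.143], [0.0, 0.0, 0.0, 1.0]] 346.25880317879205
wrist fence [ 0.6932  0.1669 -0.0009] 0.7
wrist case [ 0.5826  0.0388 -0.0013] 0.74
wrist shackle_grip [0.5783 0.0187 0.1107] 0.63
```

View pics/w1.png

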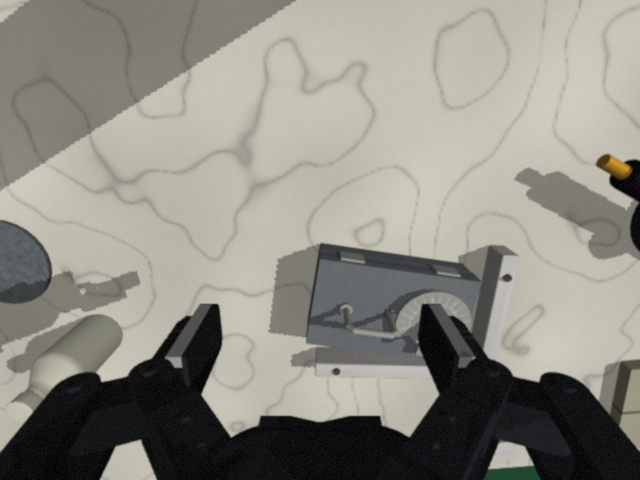

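Wrist view: the case lid spans roughly (322,244) to (480,266) on its near edge, with its left corner at (307,341). The fence's y-stop is at about x px 480–515 and its x-stop at about row 365. I'll take a magnified crop to get the edges accurately.

```bash
python3 - <<'E'
import cv2
i=cv2.imread('pics/w1.png')[225:400,280:540];cv2.imwrite('pics/w1c.png',cv2.resize(i,None,fx=3,fy=3,interpolation=cv2.INTER_CUBIC))
E
```

```text
(no output)
```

View pics/w1c.png

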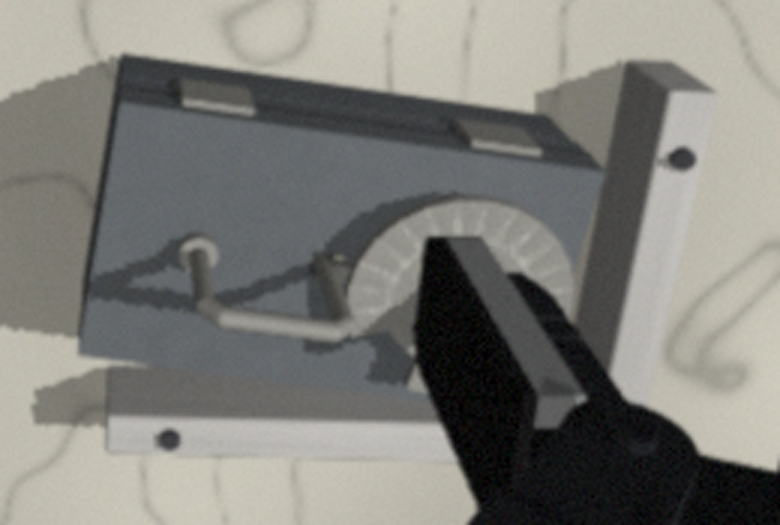

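```bash
cat > px.py <<'E'
from h import *
def run(s,items,ox,oy,k):
    P={}
    for n,(u,v,z) in items.items():
        P[n]=ray(s,ox+u/k,oy+v/k,z);print(n,P[n].round(4))
    return P
E
python3 - <<'E'
from px import *
s=wsnap()
P=run(s,dict(c_mm=(122,100,.06),c_mp=(602,168,.06),c_pm=(80,353,.06),fy0=(668,92,.04),fy1=(608,395,.04),fx0=(107,415,.04),fx1=(445,425,.04),l1=(180,105,.05),l2=(254,114,.05),l3=(470,145,.05),l4=(540,153,.05)),280,225,3)
a=lambda p,q:np.arctan2(*(P[q]-P[p])[[1,0]])
print('case y ang',a('c_mm','c_mp'),'case x',a('c_mm','c_pm'),'fence x',a('fy0','fy1'),'fence y',a('fx0','fx1'))
d=np.linalg.norm;print(d(P['c_mp']-P['c_mm']),d(P['c_pm']-P['c_mm']))
E
```

```text
c_mm [ 0.4952 -0.0342  0.06  ]
c_mp [0.547  0.1563 0.06  ]
c_pm [ 0.6108 -0.0657  0.06  ]
fy0 [0.5257 0.1915 0.04  ]
fy1 [0.6757 0.172  0.04  ]
fx0 [ 0.6603 -0.06    0.04  ]
fx1 [0.684  0.0967 0.04  ]
l1 [ 0.5041 -0.0114  0.05  ]
l2 [0.5116 0.0184 0.05  ]
l3 [0.5356 0.1062 0.05  ]
l4 [0.5426 0.135  0.05  ]
case y ang 1.3049182474185341 case x -0.266155606345057 fence x -0.12896687935751133 fence y 1.4210730084099295
0.19739637515444833 0.1198557125185807
```

>>> move_arm([
  [[0, 0.029, 0.043, 0, -0.8], [0, 0.028, 0.044, 0, -0.7], [0, 0, 0, -0.04, 0], [0, 0, 0, -0.045, 0], [0, 0, 0, -0.045, 0], [0, 0, 0, -0.045, 0], [0, 0, 0, -0.045, 0], [0, 0, 0, -0.04, 0]],
])

```text
t: 3.8
tcp_pos: [0.4766, 0.0563, 0.037]
tool_rot: [0.07, 0.998, -0.0, 0.0]
force: [0.4, -0.0, 0.5]
finger_gap: 0.498
gripper_force: 0.0
```

>>> move_arm([
  [[0, 0.01, -0.0014, -0.012, 0], [0, 0.01, -0.0014, 0, 0]],
])

```text
t: 4.0
tcp_pos: [0.4966, 0.0534, 0.0255]
tool_rot: [0.07, 0.998, 0.0, -0.002]
force: [1.1, 0.5, -0.1]
finger_gap: 0.501
gripper_force: 0.0
```

>>> move_arm([
  [[0, 0.008, -0.0011, 0, 0], [0, 0.008, -0.0011, 0, 0], [0, 0.008, -0.0011, 0, 0]],
])

```text
t: 4.3
tcp_pos: [0.5194, 0.0503, 0.0282]
tool_rot: [0.07, 0.998, 0.0, -0.002]
force: [-6.8, -0.8, 2.9]
finger_gap: 0.498
gripper_force: 3.4
```

>>> move_arm([
  [[0, 0.007, -0.001, 0, 0], [0, 0.007, -0.001, 0, 0]],
])

```text
t: 4.5
tcp_pos: [0.5306, 0.0485, 0.0282]
tool_rot: [0.07, 0.998, 0.0, -0.004]
force: [-10.4, -1.5, 6.2]
finger_gap: 0.502
gripper_force: 4.8
```

>>> move_arm([
  [[0, 0.005, -0.0007, 0, 0], [0, 0.004, -0.0006, 0, 0]],
])

```text
t: 4.7
tcp_pos: [0.5415, 0.047, 0.0282]
tool_rot: [0.07, 0.998, -0.0, -0.002]
force: [-6.2, -1.2, 2.5]
finger_gap: 0.492
gripper_force: 3.4
```

>>> move_arm([
  [[0, 0.003, -0.0004, 0, 0], [0, 0.002, 0, 0, 0]],
])

```text
t: 4.9
tcp_pos: [0.5429, 0.0467, 0.0282]
tool_rot: [0.07, 0.998, -0.0, -0.006]
force: [-14.0, -2.7, 9.2]
finger_gap: 0.498
gripper_force: 7.0
```

>>> move_arm([
  [[0, -0.02, 0.003, 0, 0], [0, -0.015, 0.002, 0.008, 0], [1, 0, -0.05, 0, 0], [1, 0, -0.05, 0, 0], [1, 0, -0.05, 0, 0], [1, 0, -0.01, 0, 0], [1, 0.04, 0, 0, 0], [1, 0.045, 0, 0, 0]],
])

```text
t: 5.7
tcp_pos: [0.5996, -0.1097, 0.0368]
tool_rot: [0.071, 0.997, -0.0, 0.001]
force: [0.6, -0.2, 0.2]
finger_gap: 0.001
gripper_force: 0.0
```

```bash
python3 - <<'E'
from h import *
st();s=snap('top','t2');marks('top',L);s=wsnap('w2');marks('wrist',L)
i=s['img'][180:400,250:550,::-1];j=snap('side')['img'][190:300,250:400,::-1]
cv2.imwrite('pics/w2c.png',cv2.resize(i,None,fx=2.6,fy=2.6,interpolation=cv2.INTER_CUBIC))
E
```

```text
{'t': 5.7, 'q': [-0.3641, 0.7724, 1.6055, 0.0001, 0.7617, -1.7925], 'tcp_pos': [0.5996, -0.1097, 0.0368], 'tool_rot': [0.0712, 0.9975, -0.0002, 0.001], 'force': [0.5523, -0.1904, 0.2439], 'ft_torque': [-0.0158, -0.0333, -0.0268], 'finger_gap': 0.0006, 'gripper_force': 0.0}
top fence [ 6.928e-01  1.661e-01 -3.000e-04] 0.61
top fence [ 0.6014 -0.3748  0.0043] 0.3
top case [0.6146 0.0499 0.0036] 0.91
top dial_grip [0.622  0.0938 0.0959] 0.69
top shackle_grip [0.6104 0.0179 0.1051] 0.51
wrist case [6.182e-01 4.360e-02 1.000e-04] 0.56
```

View pics/w2c.png

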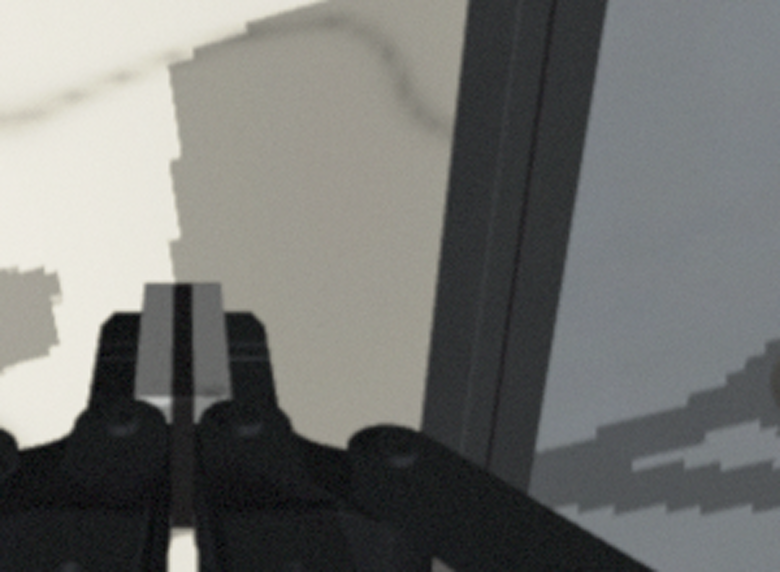

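The case's −y face sits to the right of the shut fingers and is clear of them, and the networks put the case centre at about (0.616, 0.047). Now I push along the fence's +y.

>>> move_arm([
  [[1, 0.002, 0.02, 0, 0], [1, 0.001, 0.012, 0, 0], [1, 0.001, 0.008, 0, 0], [1, 0.001, 0.008, 0, 0], [1, 0.001, 0.008, 0, 0]],
])

```text
t: 6.75
tcp_pos: [0.6049, -0.0535, 0.0349]
tool_rot: [0.069, 0.998, -0.001, 0.0]
force: [0.1, -5.1, -1.5]
finger_gap: 0.002
gripper_force: 2.7
```

>>> move_arm([
  [[1, 0.0007, 0.005, 0, 0], [1, 0.0007, 0.005, 0, 0]],
])

```text
t: 6.95
tcp_pos: [0.6062, -0.0435, 0.0349]
tool_rot: [0.069, 0.998, -0.001, 0.0]
force: [-0.9, -5.6, -1.8]
finger_gap: 0.001
gripper_force: 2.8
```

>>> move_arm([
  [[1, 0.0005, 0.004, 0, 0], [1, 0.0002, 0.002, 0, 0]],
])

```text
t: 7.15
tcp_pos: [0.6068, -0.0373, 0.0349]
tool_rot: [0.069, 0.998, -0.001, 0.0]
force: [-0.8, -5.1, -1.2]
finger_gap: -0.001
gripper_force: 2.8
```

>>> move_arm([
  [[1, 0.0002, 0.002, 0, 0], [1, 0, 0.001, 0, 0]],
])

```text
t: 7.35
tcp_pos: [0.6064, -0.0367, 0.0349]
tool_rot: [0.068, 0.998, -0.003, -0.0]
force: [-2.8, -15.0, 0.3]
finger_gap: 0.001
gripper_force: 7.6
```

>>> move_arm([
  [[1, -0.003, -0.035, 0, 0], [1, -0.05, 0, 0, 0], [0, -0.045, 0, 0, 0], [0, 0, 0.05, -0.008, 0], [0, 0, 0.05, 0, 0], [0, 0, 0.05, 0, 0], [0, 0, 0.014, 0, 0]],
])

```text
t: 8.05
tcp_pos: [0.5078, 0.099, 0.0271]
tool_rot: [0.068, 0.998, 0.001, -0.0]
force: [0.2, -0.2, -0.5]
finger_gap: 0.502
gripper_force: 0.0
```

>>> move_arm([
  [[0, 0.018, -0.0025, 0, 0], [0, 0.008, -0.001, 0, 0]],
])

```text
t: 8.25
tcp_pos: [0.5367, 0.0921, 0.0273]
tool_rot: [0.069, 0.998, 0.0, 0.001]
force: [0.6, 0.1, -0.0]
finger_gap: 0.5
gripper_force: 0.0
```

>>> move_arm([
  [[0, 0.005, -0.0007, 0, 0], [0, 0.003, 0, 0, 0]],
])

```text
t: 8.45
tcp_pos: [0.5432, 0.0899, 0.027]
tool_rot: [0.07, 0.998, 0.0, -0.0]
force: [-0.5, -0.1, 0.3]
finger_gap: 0.5
gripper_force: 0.0
```

>>> move_arm([
  [[0, 0.003, -0.0004, 0, 0], [0, 0.003, -0.0004, 0, 0]],
])

```text
t: 8.65
tcp_pos: [0.5485, 0.0894, 0.0269]
tool_rot: [0.07, 0.998, 0.0, -0.001]
force: [-0.8, -0.3, 0.5]
finger_gap: 0.501
gripper_force: 0.0
```

>>> move_arm([
  [[0, 0.002, 0, 0, 0], [0, 0.001, 0, 0, 0]],
])

```text
t: 8.85
tcp_pos: [0.5486, 0.0896, 0.0266]
tool_rot: [0.07, 0.998, -0.0, -0.004]
force: [-6.1, -1.5, 4.1]
finger_gap: 0.502
gripper_force: 3.0
```

>>> move_arm([
  [[0, 0.003, 0, 0, 0], [0, 0, 0, 0, 0]],
])

```text
t: 9.05
tcp_pos: [0.5485, 0.0898, 0.0264]
tool_rot: [0.07, 0.998, -0.001, -0.007]
force: [-10.0, -1.0, 7.5]
finger_gap: 0.497
gripper_force: 4.7
```

>>> move_arm([
  [[-1, -0.03, 0.004, 0, 0], [-1, -0.04, 0.005, 0.02, 0], [-1, -0.03, 0.0, 0.05, 0], [-1, 0, 0, 0.05, 0], [-1, 0, 0, 0.05, 0], [-1, 0, 0, 0.05, 0], [-1, 0, -0.04, 0.05, 0], [-1, 0, -0.03, 0, 0]],
])

```text
t: 9.85
tcp_pos: [0.463, 0.037, 0.285]
tool_rot: [0.068, 0.998, -0.001, 0.008]
force: [0.5, 0.0, -0.1]
finger_gap: 0.998
gripper_force: 0.0
```

```bash
python3 - <<'E'
from h import *
st();s=wsnap('w3');marks('wrist',L)
np.save('w3.npy',s['world_to_cam'])
c=proj(s,[.62,.077,.06]).astype(int);x0=int(np.clip(c[0]-130,0,380));y0=int(np.clip(c[1]-90,0,290));print(x0,y0)
cv2.imwrite('pics/w3c.png',cv2.resize(s['img'][y0:y0+190,x0:x0+260,::-1],None,fx=3,fy=3,interpolation=cv2.INTER_CUBIC))
snap('top');marks('top',L);snap('side');marks('side',L)
E
```

```text
{'t': 9.85, 'q': [-0.1617, 0.2334, 1.7596, 0.0002, 1.1334, -1.5955], 'tcp_pos': [0.463, 0.037, 0.285], 'tool_rot': [0.0685, 0.9976, -0.0006, 0.0075], 'force': [0.5228, 0.0112, -0.1448], 'ft_torque': [-0.0113, -0.0321, 0.0182], 'finger_gap': 0.9979, 'gripper_force': 0.0}
wrist case [ 6.217e-01  7.260e-02 -4.000e-04] 0.78
wrist dial_grip [0.6252 0.1266 0.0951] 0.88
wrist shackle_grip [0.6167 0.0489 0.1103] 0.68
239 227
top fence [ 0.6907  0.1678 -0.0011] 0.79
top case [ 6.166e-01  7.790e-02 -3.000e-04] 0.96
top dial_grip [0.6236 0.123  0.0958] 0.73
top shackle_grip [0.6116 0.0485 0.1102] 0.66
side fence [0.6939 0.1652 0.0019] 0.55
side case [6.152e-01 7.550e-02 3.000e-04] 0.71
side dial_grip [0.6266 0.1272 0.0974] 0.97
side shackle_grip [0.619  0.0463 0.1075] 0.59
side shackle_grip [ 0.6184  0.0735 -0.0009] 0.19
```

View pics/w3c.png

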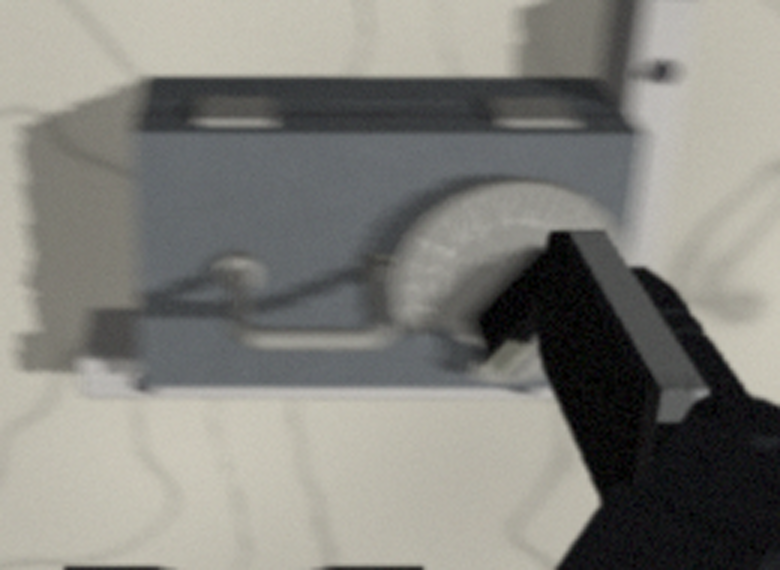

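The case is snug in the corner: lid edges parallel to both fence legs, right edge at the y-leg (635,130) and lower edge on the x-leg (about row 390). A finger hides the dial's bar, so I'll move over the dial.

>>> move_arm([
  [[-1, 0.04, 0.03, 0.01, 0], [-1, 0.04, 0.03, 0, 0], [-1, 0.035, 0.03, 0, 0], [-1, 0, 0, 0, 0], [-1, 0, 0, 0, 0]],
])

```text
t: 11.1
tcp_pos: [0.5732, 0.1276, 0.2879]
tool_rot: [0.069, 0.998, -0.0, -0.001]
force: [-0.4, -0.3, 0.0]
finger_gap: 0.999
gripper_force: 0.0
```

```bash
python3 - <<'E'
from h import *
st();s=wsnap('w4');marks('wrist',L)
np.save('w4.npy',s['world_to_cam'])
c=proj(s,[.627,.1,.08]).astype(int);x0=int(np.clip(c[0]-130,0,380));y0=int(np.clip(c[1]-90,0,290));print(x0,y0,proj(s,[.627,.1265,.104])-[x0,y0])
cv2.imwrite('pics/w4c.png',cv2.resize(s['img'][y0:y0+190,x0:x0+260,::-1],None,fx=3,fy=3,interpolation=cv2.INTER_CUBIC))
E
```

```text
{'t': 11.1, 'q': [0.0291, 0.4173, 1.4605, -0.0004, 1.2656, -1.4036], 'tcp_pos': [0.5732, 0.1276, 0.2879], 'tool_rot': [0.0689, 0.9976, -0.0003, -0.0009], 'force': [-0.3824, -0.3012, 0.0222], 'ft_torque': [-0.0125, -0.0096, -0.0282], 'finger_gap': 0.9986, 'gripper_force': 0.0}
wrist fence [0.6929 0.1672 0.0018] 0.62
wrist case [ 0.6239  0.0737 -0.0028] 0.93
wrist dial_grip [0.6258 0.1247 0.0938] 0.93
wrist shackle_grip [0.6172 0.0491 0.1071] 0.83
171 165 [154.49407592  95.88220539]
```

View pics/w4c.png

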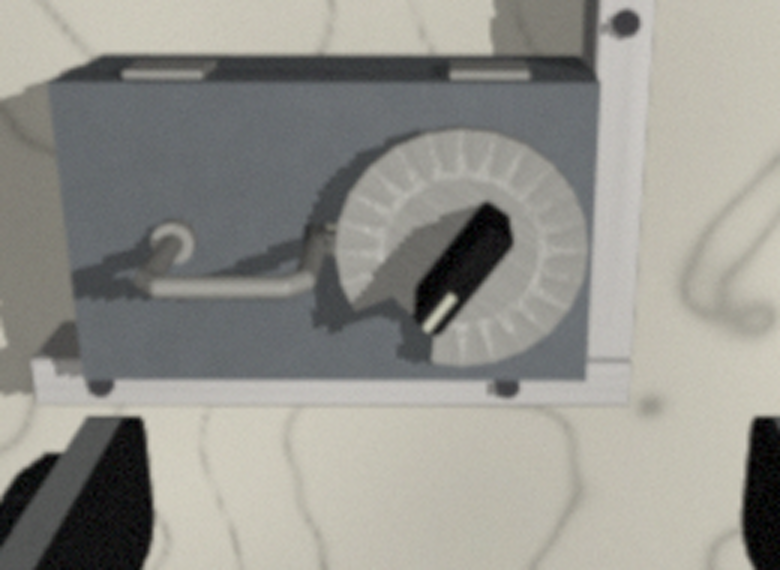

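Clear view: the case is flush on both legs. The bar runs from its light-marked end at crop (428,320) to (497,213), so the gap points down-left.

```bash
python3 - <<'E'
from px import *
s=wsnap()
P=run(s,dict(b0=(426,308,.104),b1=(492,212,.104),mm=(52,83,.06),mp=(600,83,.06),pp=(585,380,.06),pm=(80,378,.06),fy0=(601,2,.04),fx0=(590,360,.04),s0=(150,286,.11),s1=(295,286,.11)),171,165,3)
d=P['b0']-P['b1'];print('dial+case',np.arctan2(d[0],-d[1]),np.linalg.norm(d),(P['b0']+P['b1'])/2)
e=P['mp']-P['mm'];print('case ang',np.arctan2(-e[0],e[1]));e=P['pp']-P['mp'];print(np.arctan2(e[1],e[0]));e=P['s1']-P['s0'];print('sh',np.arctan2(-e[0],e[1]),(P['s0']+P['s1'])/2)
E
```

```text
b0 [0.6327 0.1112 0.104 ]
b1 [0.6012 0.1381 0.104 ]
mm [ 0.5449 -0.014   0.06  ]
mp [0.5726 0.183  0.06  ]
pp [0.6918 0.166  0.06  ]
pm [ 0.6628 -0.034   0.06  ]
fy0 [0.5466 0.1886 0.04  ]
fx0 [0.6936 0.1704 0.04  ]
s0 [0.6092 0.0211 0.11  ]
s1 [0.616  0.0693 0.11  ]
dial+case 0.86338693463998 0.041378351195549154 [0.61696782 0.12463456 0.104     ]
case ang -0.1398005418793017
-0.14245437134409727
sh -0.13969826424509063 [0.61261034 0.04521145 0.11      ]
```

>>> move_arm([
  [[-0.4, 0.027, 0, 0, -7.7], [-0.4, 0.027, -0.001, 0, -7.7], [-0.4, 0, 0, -0.03, -7.7], [-0.4, 0, 0, -0.04, -7.7], [-0.4, 0, 0, -0.04, -7.7], [-0.4, 0, 0, -0.04, 0], [-0.4, 0, 0, 0, 0], [-0.4, 0, 0, 0, 0]],
])

```text
t: 12.2
tcp_pos: [0.6273, 0.1256, 0.1391]
tool_rot: [0.395, 0.919, -0.0, -0.0]
force: [1.3, -0.1, 1.2]
finger_gap: 0.703
gripper_force: 0.0
```

```bash
python3 - <<'E'
from h import *
x=st();q=x['tool_rot'];print('tool y',2*np.arctan2(q[1],q[0])-np.pi/2)
s=wsnap('w5');marks('wrist',['dial_grip']);print([proj(s,p) for p in([.627,.1265,.104],[.627+.0152,.1265-.016,.104])])
E
```

```text
{'t': 12.2, 'q': [0.0233, 0.656, 1.4736, 0.0, 1.0128, -0.7355], 'tcp_pos': [0.6273, 0.1256, 0.1391], 'tool_rot': [0.395, 0.9187, -0.0002, -0.0003], 'force': [1.2878, -0.1264, 1.206], 'ft_torque': [-0.0879, -0.0217, -0.0448], 'finger_gap': 0.7035, 'gripper_force': 0.0}
tool y 0.7587441453276131
wrist dial_grip [0.6253 0.1259 0.0955] 0.78
[array([321.04159747, 273.91752849]), array([321.00797585, 308.29153325])]
```

View pics/w5.png

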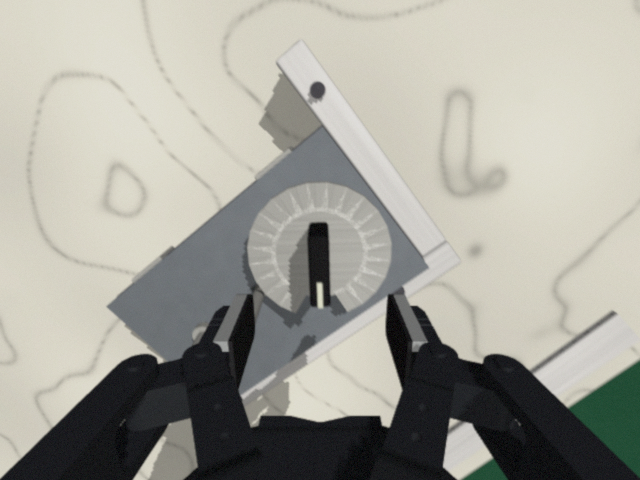

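The bar stands vertical in the image at column 319, midway between the fingers (238 and 400), so angle and centring are good. I'll descend and grip.

>>> move_arm([
  [[-0.4, 0, 0, -0.03, 0], [-0.4, 0, 0, -0.025, 0], [-0.4, 0, 0, -0.005, 0], [-0.4, 0, 0, 0, 0]],
])

```text
t: 12.7
tcp_pos: [0.6281, 0.1261, 0.08]
tool_rot: [0.395, 0.919, 0.0, 0.001]
force: [0.2, 0.2, 0.9]
finger_gap: 0.698
gripper_force: 0.0
```

>>> move_arm([
  [[0.95, 0, 0, 0, 0], [0.95, 0, 0, 0, 0], [0.95, 0, 0, 0, 0], [0.95, 0, 0, 0, 0], [0.95, 0, 0, 0, 0]],
], newtons=25)

```text
t: 13.2
tcp_pos: [0.6268, 0.125, 0.0802]
tool_rot: [0.394, 0.919, -0.001, -0.0]
force: [-3.4, -2.8, 6.6]
finger_gap: 0.135
gripper_force: 26.6
```

```bash
python3 -c "
from h import *
st()"
```

```text
{'t': 13.2, 'q': [0.0232, 0.7356, 1.5079, -0.0023, 0.8992, -0.7353], 'tcp_pos': [0.6268, 0.125, 0.0802], 'tool_rot': [0.3944, 0.9189, -0.001, -0.0001], 'force': [-3.3737, -2.8403, 6.6428], 'ft_torque': [-0.454, 0.4622, 0.0023], 'finger_gap': 0.1352, 'gripper_force': 26.5814}
```

>>> move_arm([
  [[0.95, -0.001, -0.001, 0.0015, 0], [0.95, 0, 0, 0, -4], [0.95, 0, 0, 0, -4]],
])

```text
t: 13.5
tcp_pos: [0.6264, 0.1249, 0.0803]
tool_rot: [0.459, 0.888, -0.0, 0.0]
force: [0.4, -1.0, -1.2]
finger_gap: 0.138
gripper_force: 25.6
```

```bash
cat >> h.py <<'E'
def feel():
    x=manip.sense();q=x['tool_rot'];print('t',x['t'],'tcp',x['tcp_pos'].round(4) if hasattr(x['tcp_pos'],'round') else x['tcp_pos'],'dial',round(2*np.arctan2(q[1],q[0])-np.pi/2+.14,3),'F',np.round(x['force'],1),'Tz',np.round(x['ft_torque'],3),'gap',x['finger_gap'],x['gripper_force'])
E
python3 -c "
from h import *
feel()"
```

```text
t 13.5 tcp [0.6264 0.1249 0.0803] dial 0.757 F [ 0.4 -1.  -1.2] Tz [-0.183 -0.051  0.098] gap 0.1376191187814585 25.55593192577362
```

>>> move_arm([
  [[0.95, 0, 0, 0, -4], [0.95, 0, 0, 0, -4]],
])

```text
t: 13.7
tcp_pos: [0.6263, 0.1248, 0.0802]
tool_rot: [0.52, 0.854, -0.0, 0.0]
force: [-0.9, -1.0, 0.1]
finger_gap: 0.132
gripper_force: 25.6
```

```bash
python3 -c "
from h import *
feel()"
```

```text
t 13.7 tcp [0.6263 0.1248 0.0802] dial 0.618 F [-0.9 -1.   0.1] Tz [-0.179  0.019  0.019] gap 0.1323356319621097 25.587127804756165
```

>>> move_arm([
  [[0.95, 0, 0, 0, -4], [0.95, 0, 0, 0, -4]],
])

```text
t: 13.9
tcp_pos: [0.6262, 0.1247, 0.0802]
tool_rot: [0.578, 0.816, -0.0, 0.0]
force: [-0.5, -1.3, 0.2]
finger_gap: 0.139
gripper_force: 25.6
```

```bash
python3 -c "
from h import *
feel()"
```

```text
t 13.9 tcp [0.6262 0.1247 0.0802] dial 0.478 F [-0.5 -1.3  0.2] Tz [-0.246  0.064  0.004] gap 0.13947710872494626 25.614330768585205
```

One click: the torque rose to 0.1 N m, then fell back to about 0 near 0.45. I'll continue to the next notch.

>>> move_arm([
  [[0.95, 0, 0, 0, -4], [0.95, 0, 0, 0, -4], [0.95, 0, 0, 0, -2]],
])

```text
t: 14.2
tcp_pos: [0.626, 0.1247, 0.0802]
tool_rot: [0.647, 0.763, -0.0, -0.0]
force: [-1.0, -1.1, 0.2]
finger_gap: 0.136
gripper_force: 25.7
```

```bash
python3 -c "
from h import *
feel()"
```

```text
t 14.2 tcp [0.626  0.1247 0.0802] dial 0.304 F [-1.  -1.1  0.2] Tz [-0.253  0.086  0.014] gap 0.13593008105156235 25.650656819343567
```

>>> move_arm([
  [[0.95, 0, 0, 0, -4], [0.95, 0, 0, 0, -4], [0.95, 0, 0, 0, -4]],
])

```text
t: 14.5
tcp_pos: [0.6258, 0.1247, 0.0802]
tool_rot: [0.723, 0.691, -0.001, -0.0]
force: [-1.3, -1.5, 0.2]
finger_gap: 0.137
gripper_force: 25.7
```

```bash
python3 -c "
from h import *
feel()"
```

```text
t 14.5 tcp [0.6258 0.1247 0.0802] dial 0.094 F [-1.3 -1.5  0.2] Tz [-0.248  0.162  0.027] gap 0.13734307886498567 25.690879225730896
```

>>> move_arm([
  [[0.95, 0, 0, 0, -3], [0.95, 0, 0, 0, -2.4], [0.95, 0, 0, 0, 0]],
])

```text
t: 14.8
tcp_pos: [0.6257, 0.1247, 0.0802]
tool_rot: [0.754, 0.657, -0.001, -0.0]
force: [-1.3, -2.7, 0.4]
finger_gap: 0.134
gripper_force: 25.7
```

```bash
python3 -c "
from h import *
feel()"
```

```text
t 14.8 tcp [0.6257 0.1247 0.0802] dial 0.002 F [-1.3 -2.7  0.4] Tz [-0.303  0.26   0.005] gap 0.1339431729608589 25.748388469219208
```

>>> move_arm([
  [[-0.4, 0, 0, 0, 0], [-0.4, 0, 0, 0, 0], [-0.4, 0, 0, 0, 0], [-0.4, 0, 0, 0.04, 0], [-0.4, 0, 0, 0.05, 0], [-0.4, 0, 0, 0.03, 0], [-0.4, 0, 0, 0, 0]],
])

```text
t: 15.5
tcp_pos: [0.6302, 0.1255, 0.2063]
tool_rot: [0.754, 0.657, 0.005, 0.004]
force: [0.9, 0.4, -0.7]
finger_gap: 0.699
gripper_force: 0.0
```

```bash
python3 - <<'E'
from h import *
feel()
s=wsnap('w6');marks('wrist',L)
print([proj(s,p).round(1).tolist() for p in([.627,.1265,.104],[.627-.0028,.1265-.0198,.104],[.6157,.0463,.112])])
E
```

```text
t 15.5 tcp [0.6302 0.1255 0.2063] dial 0.003 F [ 0.9  0.4 -0.7] Tz [ 0.016 -0.034  0.04 ] gap 0.6992034523779168 0.0
wrist fence [0.6907 0.1647 0.0035] 0.8
wrist fence [0.6184 0.0487 0.1101] 0.34
wrist case [ 0.6205  0.0721 -0.0016] 0.89
wrist dial_grip [0.6235 0.1263 0.0926] 0.98
wrist shackle_grip [0.614  0.0506 0.109 ] 0.64
[[315.3, 235.5], [315.3, 260.2], [315.3, 334.5]]
```

View pics/w6.png

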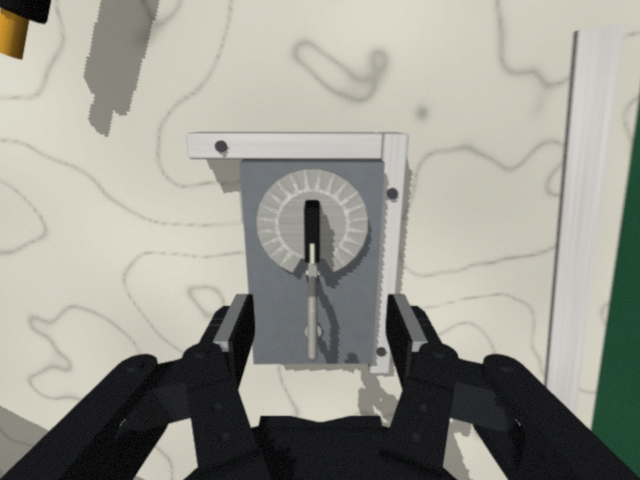

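The light line points straight at the shackle (bar and shackle both in column 312) and the dial is at 0. The case is still flush. Next I go over the shackle.

>>> move_arm([
  [[-0.4, -0.006, -0.04, 0, 0], [-0.4, -0.006, -0.04, 0, 0], [-0.4, 0, 0, -0.04, 0], [-0.4, 0, 0, -0.03, 0], [-0.4, 0, 0, 0, 0], [-0.4, 0, 0, 0, 0], [-0.4, 0, 0, 0, 0]],
])

```text
t: 16.45
tcp_pos: [0.6154, 0.0453, 0.1312]
tool_rot: [0.754, 0.657, 0.001, 0.001]
force: [0.7, 0.7, -0.4]
finger_gap: 0.702
gripper_force: 0.0
```

```bash
python3 - <<'E'
from h import *
feel()
s=wsnap('w7');marks('wrist',['shackle_grip','dial_grip','case'])
snap('top');marks('top',['shackle_grip'])
E
```

```text
t 16.45 tcp [0.6154 0.0453 0.1312] dial 0.003 F [ 0.7  0.7 -0.4] Tz [0.023 0.037 0.019] gap 0.7017190704524928 0.0
wrist shackle_grip [0.6173 0.0495 0.1089] 0.79
wrist dial_grip [0.6266 0.1259 0.0911] 0.91
wrist case [ 0.622   0.0735 -0.004 ] 0.69
```

>>> move_arm([
  [[-0.4, 0, 0, -0.03, 0], [-0.4, 0, 0, -0.014, 0], [0.95, 0, 0, 0, 0], [0.95, 0, 0, 0, 0], [0.95, 0, 0, 0, 0], [0.95, 0, 0, 0, 0], [0.95, 0, 0, 0, 0], [0.95, 0, 0, 0, 0]],
], newtons=40)

```text
t: 17.55
tcp_pos: [0.6151, 0.045, 0.0872]
tool_rot: [0.754, 0.657, 0.001, 0.001]
force: [-0.7, 1.1, 4.0]
finger_gap: 0.075
gripper_force: 39.1
```

```bash
python3 -c "
from h import *
feel()"
```

```text
t 17.55 tcp [0.6151 0.045  0.0872] dial 0.002 F [-0.7  1.1  4. ] Tz [-0.018 -0.011 -0.01 ] gap 0.07466338299131386 39.130359292030334
```

Gripped on the 8 mm bar with little side force. I'll lift slowly at first.

>>> move_arm([
  [[0.95, 0, 0, 0.002, 0], [0.95, 0, 0, 0.003, 0], [0.95, 0, 0, 0.003, 0]],
])

```text
t: 17.85
tcp_pos: [0.614, 0.0451, 0.0942]
tool_rot: [0.754, 0.657, -0.0, -0.0]
force: [0.7, -0.3, -0.4]
finger_gap: 0.077
gripper_force: 39.0
```

>>> move_arm([
  [[0.95, 0, 0, 0.004, 0], [0.95, 0, 0, 0.006, 0], [0.95, 0, 0, 0.008, 0]],
])

```text
t: 18.15
tcp_pos: [0.614, 0.0451, 0.1125]
tool_rot: [0.754, 0.657, -0.0, -0.0]
force: [-0.1, 0.3, -1.1]
finger_gap: 0.076
gripper_force: 39.0
```

>>> move_arm([
  [[0.95, 0, 0, 0.015, 0], [0.95, 0, 0, 0.02, 0], [0.95, 0, 0, 0.02, 0], [0.95, 0, 0, 0.015, 0], [0.95, 0, 0, 0.004, 0], [0.95, 0, 0, 0, 0], [0.95, 0, 0, 0, 0], [0.95, 0, 0, 0, 0]],
])

```text
t: 18.95
tcp_pos: [0.6136, 0.0451, 0.1852]
tool_rot: [0.754, 0.657, -0.001, -0.001]
force: [-0.4, -0.4, -1.1]
finger_gap: 0.074
gripper_force: 39.0
```

```bash
python3 - <<'E'
from h import *
feel()
snap('side');marks('side',L)
s=wsnap('w8');marks('wrist',L)
E
```

```text
t 18.95 tcp [0.6136 0.0451 0.1852] dial 0.002 F [-0.4 -0.4 -1.1] Tz [-0.053  0.048 -0.046] gap 0.07416458237448281 39.02333915233612
side fence [0.6903 0.1672 0.0015] 0.81
side case [6.144e-01 7.590e-02 2.000e-04] 0.76
side shackle_grip [0.6161 0.0463 0.2098] 0.65
wrist fence [0.6944 0.1695 0.0014] 0.59
wrist case [ 6.226e-01  6.990e-02 -3.000e-04] 0.96
wrist dial_grip [0.6256 0.1239 0.0925] 0.79
wrist shackle_grip [0.6174 0.0474 0.2085] 0.8
wrist shackle_grip [0.6933 0.167  0.0024] 0.5
```

View pics/w8.png

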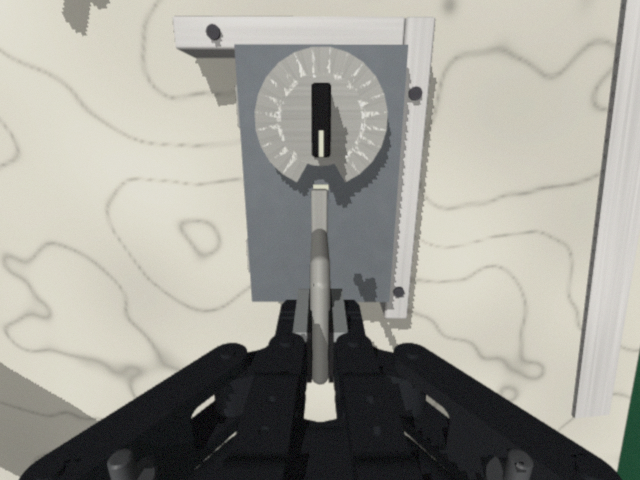

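The shackle is held between the fingers (column 320), about 10 cm above its seat. The case is flush in the corner and the dial gap faces the shackle, so I'll hand it in.

```bash
python3 -c "
from station import manip
print(manip.sign_off())"
```

```text
the job is handed in; nothing more can be done
None
```

I pushed the case flush into the fence corner, turned the dial two clicks clockwise to its open notch, and pulled the shackle out. The gripper is holding it about 10 cm above its seat, and I handed the job in at about 19 s; no verdict came back.

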